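# File two test plates on edge in the slotted rack

### The arm

A 6-joint arm with a two-finger parallel gripper is mounted at the origin on a cart in front of the work surface, level with it; the furniture and walls round the work are solid. World frame = base frame: x ahead of the robot, y to its left, z up, the work surface at z = 0. Lengths are in m, angles in rad, forces in N, time in s.
With the tool pointing down it reaches from about 0.225 to 0.875 m from the base axis. Payload 3.4 kg.
Tool frame: the origin (TCP) lies on the centre line of the jaws, within the pads' length; the fingertips stand 22 mm ahead of it and the grasp point (between the pads) lies 3 mm ahead of it; z points along the fingers, y is the line along which they close (so a half turn about z gives the same grasp; the last joint's range is limited). The gripper opens to 85 mm and grips with 20 to 120 N. Pads are 22 mm wide; open, the fingers measure 114 mm over their backs; the gripper's body (76 mm by 85 mm) begins 54 mm behind the grasp point. The pads swing forward as they close: fully open they stand 13 mm farther back than shut.
Start: joints at [-1.288, 0.276, 1.505, -0, 1.361, -0.121], TCP at [0.226, -0.529, 0.253] pointing down, gripper open.
Joint ranges: [-2.89, 2.89], [-0.75, 2.08], [0.22, 2.7], [-1.18, 4.32], [0.11, 2.71], [-2.7, 2.7]. Speed limits (rad/s): [2.57, 2.57, 3.14, 3.14, 3.14, 3.14].

### API

Orientations are given as a unit quaternion [w, x, y, z].
In Python, from rig import manip gives the robot as it stands.
- The arm moves only by the shell command python3 steer.py 'ROWS' [OPENING] [FORCE]. ROWS is a JSON list that holds a single list of rows (three levels of brackets), with 1 to 5 rows, each of 4 numbers: dx, dy, dz in m, then a turn about the tool's z in rad; each row shifts and turns the commanded pose from where the row before left it, along the tool's axes as they then stand; what a row does not reach is not made up. A row lasts 1/12 s, in which the tool goes at most 0.0417 m and 0.125 rad, less where a joint would pass 70% of its speed; a pose out of reach is approached as far as the arm can. OPENING is the finger opening in m, set as the command begins (- or left out keeps the last). The fingers move at their own pace and stop on an object; FORCE is the grip in N (left out, the last holds). Time passes only in rows, so rows that do not move let the fingers close. It prints the time, the measured TCP pose, the force, the opening and the grip force at its end. Input that does not fit is refused with a message, and nothing moves.
- manip.get_state(): the state, without advancing time (a new reading comes with each control period).
- manip.get_image(name): name is "side" or "top" or "wrist"; returns a dict with "img" (480x640x3 uint8, red, green, blue), "camera_matrix" (3x3 intrinsics, pixels), "T" (4x4, takes a point from camera to world coordinates); the wrist camera has in their place "hand_eye" (4x4, takes a point from camera to tool coordinates, whose origin is the TCP and whose axes are the flange's). Camera axes: x right, y down, z forward; pixel columns grow to the right and rows downward; lengths in m; the calibration is good to about 2 mm. The wrist camera is an equidistant fisheye: a pixel r from the principal point sees the ray r / f radians off the axis. A picture is of the moment at which its call begins: read the wrist's pose just before it. There is no depth.
- manip.sign_off(): hands the job in; it is judged then, once.
The state is a dict: "clock": time; "qpos": joint angles; "qd": joint speeds; "effort": joint torques, N m; "position": TCP position; "ee_rot": TCP orientation; "contact_force": force on the tool from outside, world axes, zero at the start; "moment": the same for the moment, N m; "width": finger opening in m; "gripper_force": force on a finger pad.
Only numpy, scipy, OpenCV 4.12 (cv2) and the standard library are available. Lean on these libraries where they do the work, as an engineer would, in place of code of your own. Each camera call takes 0.05 s, during which the arm holds its last target. There are 200 camera calls.

### The job

Take the two aluminium test plates from the drying stand and stand each one upright on its long edge in the slotted rack, right down on the slot floor: the thin plate in the narrow slot, the thick plate in the wide slot. The slotted insert has been left shifted along its rack by an unknown amount, so feel for the slot. Lower the plates, do not let them drop, and leave the dish and the V-block where they are.

Things in the scene. Friction and masses are not known exactly. Their poses are not given: they have to be found in the camera images.
- thin_plate: The thinner bare aluminium plate, 100 x 75 x 8 mm, about 0.16 kg, loose. Origin: middle of its lower 100 mm edge, on the BACK face; x = normal (metal from 0 to +8 mm), y = along the 100 mm length, z = up the 75 mm height. Starts at either place of the stand, leaning 30 degrees from vertical, top edge nearer the robot and about 80 mm above the bench. Indents and corner hole are only looks.
- thick_plate: The thicker bare aluminium plate, 100 x 75 x 16 mm, about 0.32 kg, loose. Origin: middle of its lower 100 mm edge, on the BACK face; x = normal (metal from 0 to +16 mm), y = along the 100 mm length, z = up the 75 mm height. Starts at either place of the stand, leaning 30 degrees from vertical, top edge nearer the robot and about 80 mm above the bench. Indents and corner hole are only looks.
- thin_plate_mid (a point): Centre of the thin plate (middle of length, height and thickness); axes as the plate.
- thick_plate_mid (a point): Centre of the thick plate; axes as the plate.
- stand: Fixed steel drying stand, 228 mm (y) x 95 mm (x). Origin: under its middle, on the bench; x = the way the plates' fronts look (away from the robot at yaw 0). Two places, at y = -58 and +58 mm, parted by a web 18 mm high. A sloped ledge with a 4 mm lip carries each plate.
- stand_foot (a point): Point of the stand where the plates' lower back edges lie: its middle, 16 mm above the bench. Behind each plate a back wall reaches 30 mm up the plate and two 9 mm wide prongs, 80 mm apart, reach 58 mm, so the middle 70 mm of a plate is free on both faces from 30 mm up: grip there across the thickness from the top edge, tool tilted like the plate.
- rack: Fixed dark steel base of the rack, 170 mm (x) x 150 mm (y) x 10 mm, with side rails 10 mm higher at y = +-70 mm. Origin: under its middle, on the bench. It carries the grey slotted insert (see rack_floor).
- rack_floor (a point): Middle of the base's top, 10 mm above the bench = slot floor. Insert: 115 (x) x 132 (y) x 28 mm, immovable, yaw of the base, but displaced along x by UNKNOWN d, -10 to +10 mm, not reported. In the rack's x: end faces d-55.5 and d+59.5 mm, narrow slot (11 mm wide) at d-30, wide slot (19 mm) at d+30. Slots run along y, 114 mm long, closed ends, 28 mm deep, mouths rounded 2 mm.
- dish: Bystander: loose open white dish, 60 mm across, 14 mm high, behind the work. Origin: centre of underside.
- vee: Bystander: loose ground steel V-block, 40 x 34 x 30 mm. Origin: centre of underside.

How it is judged:
At the end, for the whole second after the job is handed in: Thin plate in the narrow slot, thick in the wide one, each on a long edge, fully down (centre 43 to 52.5 mm above the bench; seated 47.5), upright and along the slot within 0.12 to 0.16 rad, centre within 20 mm of the rack's middle in y and 17 mm of the slot's nominal x, at rest (x of thin_plate_mid in the frame of rack between -0.047 and -0.013 m and y of thin_plate_mid in the frame of rack between -0.02 and 0.02 m and height (world z) of thin_plate_mid between 0.043 and 0.0525 m and angle between the x axis of each of thin_plate, thick_plate and the x axis of rack, either way round below 0.16 rad and angle between the y axis of each of thin_plate, thick_plate and the y axis of rack, either way round below 0.12 rad and linear speed of each of thin_plate, thick_plate below 0.05 m/s and angular speed of each of thin_plate, thick_plate below 0.4 rad/s and x of thick_plate_mid in the frame of rack between 0.013 and 0.047 m and y of thick_plate_mid in the frame of rack between -0.02 and 0.02 m and height (world z) of thick_plate_mid between 0.043 and 0.0525 m); the robot touches nothing.
It fails at once if the thin plate is let fall (over 0.45 m/s out of the gripper) (contact force between the fingers and thin_plate below 0.05 N and linear speed of thin_plate above 0.45 m/s).
It fails at once if the thick plate is let fall (over 0.45 m/s out of the gripper) (contact force between the fingers and thick_plate below 0.05 N and linear speed of thick_plate above 0.45 m/s).
It fails at once if the dish is displaced by more than 30 mm (distance of dish from where it was at the start of the episode above 0.03 m).
It fails at once if the V-block is displaced by more than 30 mm (distance of vee from where it was at the start of the episode above 0.03 m).
It also fails if it takes over 61 s, if anything falls off the work surface, if the arm or the gripper's body presses on something with over 40 N, if the wrist force passes 120 N, or if a joint passes its speed limit or range.

## Working session

There is one attempt and no reset: what is moved stays moved. The work goes in short steps, Python scripts to look and compute and a shell command to move; the robot and the scene stay as the last step left them, time stands still between calls to the robot, and variables do not carry over. Pictures are saved under pics/ and viewed, at most 13 in all, crops included, and the job is handed in when it is done.

```bash
ls; mkdir -p pics; python3 - <<'E'
from rig import manip
import cv2
s=manip.get_state();print(s)
for n in("side","top"):
    d=manip.get_image(n);cv2.imwrite(f"pics/{n}0.png",d["img"][:,:,::-1]);print(n,d["camera_matrix"],d["T"])
d=manip.get_image("wrist");print(d["camera_matrix"],d["hand_eye"])
E
```

```text
pics
rig.py
steer.py
{'clock': 0.0, 'qpos': array([-1.28801824e+00,  2.76596766e-01,  1.50614732e+00,  1.22053196e-05,
        1.36072355e+00, -1.21017971e-01]), 'qd': array([-0.00058557, -0.00097049, -0.00185097, -0.00084702, -0.00118049,
        0.00043663]), 'effort': array([ 2.66341303e-04, -4.16776514e+01, -2.45807737e+01,  6.59116768e-05,
        1.09564973e-02, -1.37407167e-05]), 'position': array([ 0.22577235, -0.52827439,  0.25243303]), 'ee_rot': array([-9.34906078e-04,  9.79687558e-01,  2.00527826e-01, -6.97936991e-05]), 'contact_force': array([-0.59319335,  0.2379991 , -0.63240873]), 'moment': array([0.01303609, 0.05227307, 0.02187467]), 'gripper_force': 0.0, 'width': 0.08527851955099797}
side [[554.49070639   0.         317.15894649]
 [  0.         554.49070639 229.03263278]
 [  0.           0.           1.        ]] [[ 0.9937344   0.08767636 -0.06931664  0.66126627]
 [ 0.11175757 -0.77126554  0.62662565 -0.66276043]
 [ 0.00147872 -0.63044612 -0.7762316   0.82377719]
 [ 0.          0.          0.          1.        ]]
top [[587.28532486   0.         311.20080054]
 [  0.         587.28532486 239.10939939]
 [  0.           0.           1.        ]] [[-0.02569639 -0.99752614  0.06543165  0.51248499]
 [-0.99966798  0.02551648 -0.00358392 -0.05782196]
 [ 0.00190546 -0.06550201 -0.99785062  1.0837192 ]
 [ 0.          0.          0.          1.        ]]
[[371.64829954   0.         326.18237118]
 [  0.         371.64829954 240.51785119]
 [  0.           0.           1.        ]] [[ 6.48677397e-04 -9.63964139e-01 -2.66031421e-01  6.84375591e-02]
 [ 9.99999737e-01  5.38722824e-04  4.86287455e-04 -4.14015805e-05]
 [-3.25446469e-04 -2.66031667e-01  9.63964235e-01 -1.21068200e-01]
 [ 0.00000000e+00  0.00000000e+00  0.00000000e+00  1.00000000e+00]]
```
Important: rows only allow rotations about tool's z! The tool tilt can't be changed? "each of 4 numbers: dx, dy, dz in m, then a turn about the tool's z in rad". So tool always points down. Then plates leaning 30° ... "grip there across the thickness from the top edge, tool tilted like the plate" - impossible? "the tool goes... along the tool's axes". Only turn about z. Hmm; so tool stays vertical. "a pose out of reach is approached as far as the arm can" - might tilt? Hmm. Start tool nearly down: (exactly -0.0009). So we must grip plate with vertical tool: the plate leaning 30°, gripping across... The pads vertical would contact the plate at top edge and face. When closing, the plate rotates to align with the pads (can pivot about the lower edge). Plate grip by closing: front finger and back finger; plate pivots to vertical: the plate's lower edge on ledge with lip 4 mm. Closing fingers: plate top edge nearer robot (−x). As pads close along x, they rotate plate upright naturally if fingers' centre is above the foot. Alternatively, grip such that plate remains tilted... Better to have plate become vertical. Plate top at x= foot - 75*sin30=-37mm. With opening 85 mm, the fingers surround tilted plate: at tip depth, the plate horizontally... Center tool at some x; closing moves both fingers symmetric; back finger pushes the top upright forward to center. Gripper force of 20-120N. Plate upright centre at foot x + ~4 (thin) when rotated about lower back edge. OK, but the lower edge on sloped ledge (perpendicular to the plate, 30° slope, with 4mm lip). Rotating the plate upright from leaning (top toward robot): the lower front corner... Ledge slopes: plate normal x direction tilts upward (plate front normal points +x and up? The plate leans top toward -x: up axis z_p = (-sin30,0,cos30), normal x_p = (cos30,0,sin30). So ledge rises to the front along x_p; lower front corner is higher than back one by 4mm (8mm thick) or 8 mm. Upright rotation about lower back edge: front corner goes down into ledge -> blocked; so rotates about front corner instead, lifted, the back lifts. Front corner held by lip of 4mm. Fine; plate rotates about front corner while back lower edge lifts. Lip: front face of the plate against the lip 4mm; rotation by 30° toward lip (top forward): face above lip moves forward over the lip top... plate pivots at lip top edge, then the bottom lifts out slightly/ slides backwards. Should be OK with gentle drag up. Also the fingers can simultaneously lift. Alternative: first push the plate up with a single closed finger? No, pinch.

View pics/top0.png

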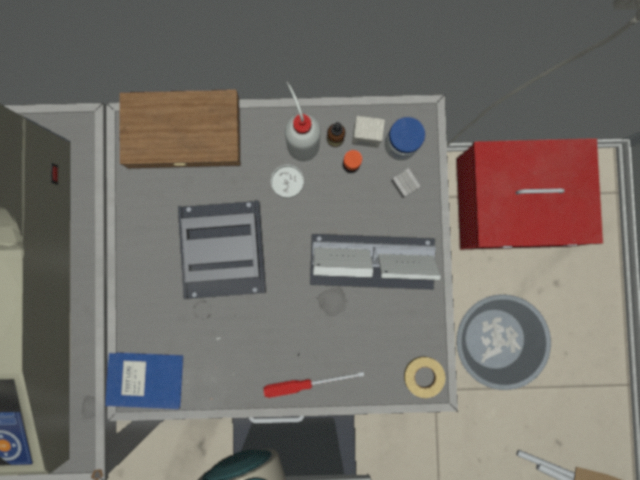

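View pics/side0.png

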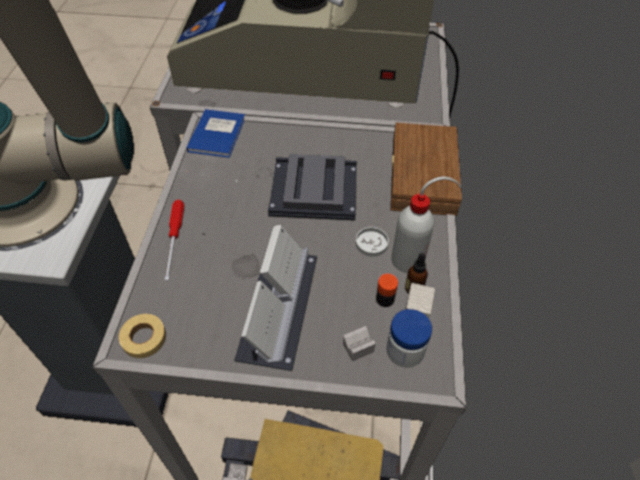

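```bash
cat > h.py <<'E'
import numpy as np,cv2
from rig import manip
def px2w(d,uv,z):
    K=d["camera_matrix"];T=d["T"]
    r=T[:3,:3]@np.linalg.solve(K,[*uv,1.]);o=T[:3,3]
    return (o+r*(z-o[2])/r[2])
def w2px(d,p):
    T=d["T"];c=T[:3,:3].T@(np.array(p)-T[:3,3]);c=d["camera_matrix"]@c;return c[:2]/c[2]
E
python3 - <<'E'
import cv2,numpy as np
a=cv2.imread("pics/top0.png")
c1=cv2.resize(a[225:300,300:450],None,fx=5,fy=5,interpolation=cv2.INTER_CUBIC)
c2=cv2.resize(a[195:305,170:275],None,fx=5,fy=5,interpolation=cv2.INTER_CUBIC)
cv2.imwrite("pics/c1.png",c1);cv2.imwrite("pics/c2.png",c2)
b=cv2.imread("pics/side0.png")
cv2.imwrite("pics/c3.png",cv2.resize(b[215:370,230:325],None,fx=3.8,fy=3.8,interpolation=cv2.INTER_CUBIC))
E
```

View pics/c1.png

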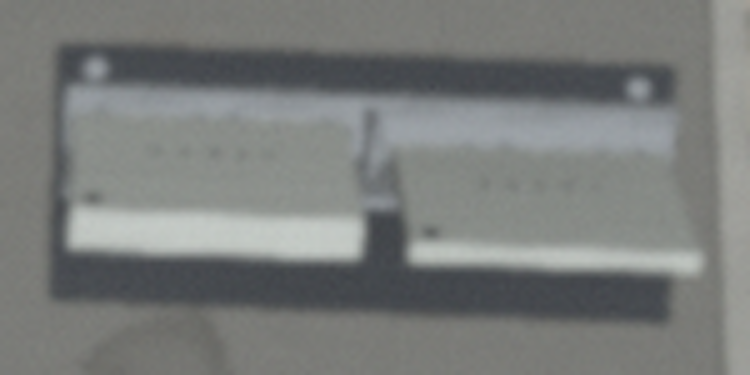

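View pics/c2.png

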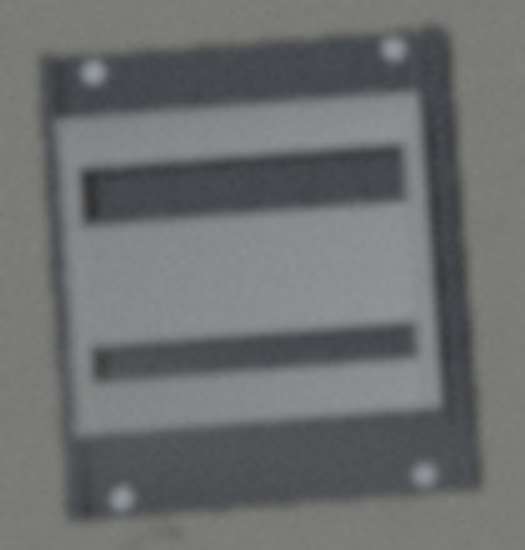

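```bash
python3 - <<'E'
from h import *
d=manip.get_image("top")
def W(pts,off,z): return np.array([px2w(d,((a+.5)/5-.5+off[0],(b+.5)/5-.5+off[1]),z) for a,b in pts])
A=(300,225);B=(170,195)
def box(n,P):
    c=P.mean(0);e1=(P[1]+P[2]-P[0]-P[3])/2;e2=(P[0]+P[1]-P[2]-P[3])/2
    print(n,c.round(4),"len y",np.linalg.norm(e1).round(4),"x",np.linalg.norm(e2).round(4),"yaw",np.degrees([np.arctan2(e1[0],-e1[1]),np.arctan2(e2[1],e2[0])]).round(2))
    return c
box("stand",W([(62,45),(675,68),(668,322),(52,298)],A,.006))
for n,P,z1,z2 in(("thick",[(70,207),(365,217),(362,263),(66,252)],.089,.081),("thin",[(410,243),(703,252),(702,276),(408,265)],.085,.081)):
    box(n,np.vstack([W(P[:2],A,z1),W(P[2:],A,z2)]))
r=box("rack",W([(42,57),(447,27),(482,488),(72,518)],B,.012))
i=box("insert",W([(55,118),(418,92),(442,410),(75,437)],B,.038))
w=box("wide",W([(82,170),(402,146),(404,200),(88,223)],B,.038))
n=box("narrow",W([(92,350),(414,322),(416,353),(97,382)],B,.038))
print(w-n,i-r)
s=manip.get_state()
print(s['position'])
E
```

```text
stand [ 0.5397 -0.173   0.006 ] len y 0.2257 x 0.0931 yaw [-3.66 -3.79]
thick [ 0.5214 -0.1135  0.085 ] len y 0.1004 x 0.0173 yaw [-3.5  -4.45]
thin [ 0.5102 -0.2291  0.083 ] len y 0.0999 x 0.0088 yaw [-3.42 -0.84]
rack [0.5691 0.1021 0.012 ] len y 0.1491 x 0.1691 yaw [2.75 3.12]
insert [0.5706 0.1029 0.038 ] len y 0.1303 x 0.114 yaw [2.69 3.06]
wide [0.5988 0.1037 0.038 ] len y 0.1137 x 0.0192 yaw [2.78 3.38]
narrow [0.5391 0.1008 0.038 ] len y 0.1143 x 0.0113 yaw [3.61 5.44]
[0.05968619 0.00291051 0.        ] [0.00146971 0.00078888 0.026     ]
[ 0.22585142 -0.5285134   0.25278888]
```

View pics/c3.png

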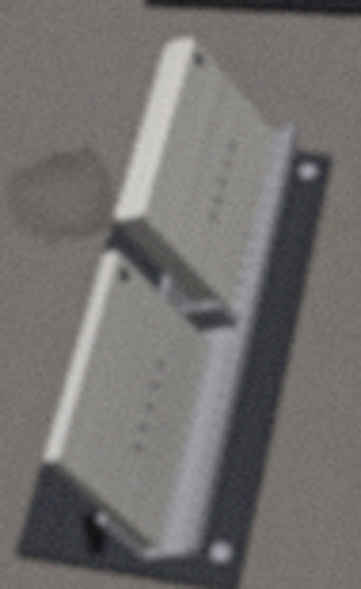

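```bash
python3 steer.py '[[[0, 0, 0, -0.12], [0, 0, 0, -0.12], [0, 0, 0, -0.12], [0, 0, 0, -0.12], [0, 0, 0, -0.12]]]' 0.085 30
python3 steer.py '[[[0, 0, 0, -0.12], [0, 0, 0, -0.12], [0, 0, 0, -0.12], [0, 0, 0, -0.12], [0, 0, 0, -0.022]]]'
python3 steer.py '[[[0.033, 0.022, 0, 0], [0.033, 0.022, 0, 0], [0.033, 0.022, 0, 0], [0.033, 0.022, 0, 0], [0.033, 0.022, 0, 0]]]'
python3 steer.py '[[[0.033, 0.022, 0, 0], [0.033, 0.022, 0, 0], [0.033, 0.022, 0.01, 0], [0.033, 0.022, 0.01, 0], [0.033, 0.022, 0.01, 0]]]'
```

```text
clock: 0.62
position: [0.2259, -0.5287, 0.2531]
ee_rot: [-0.0, 0.875, 0.484, 0.0]
contact_force: [0.1, 0.8, 0.1]
width: 0.0854
gripper_force: 0.0
clock: 1.03
position: [0.2259, -0.5286, 0.2531]
ee_rot: [-0.0, 0.729, 0.685, 0.0]
contact_force: [0.3, -1.5, 0.2]
width: 0.085
gripper_force: 0.0
clock: 1.45
position: [0.3471, -0.3697, 0.2533]
ee_rot: [0.0, 0.731, 0.683, 0.0]
contact_force: [1.4, -0.4, -0.0]
width: 0.085
gripper_force: 0.0
clock: 1.87
position: [0.4678, -0.2121, 0.2233]
ee_rot: [0.001, 0.731, 0.683, 0.0]
contact_force: [1.0, -1.6, -0.5]
width: 0.0852
gripper_force: 0.0
```

```bash

python3 steer.py '[[[0.034, 0.0242, 0.01, 0], [0.034, 0.0242, 0.01, 0], [0.034, 0.0242, 0.01, 0], [0, 0, 0.035, 0], [0, 0, 0.033, 0]]]'
python3 steer.py '[[[0, 0, 0, 0], [0, 0, 0, 0]]]'
python3 - <<'E'
from h import *
a=manip.get_image("side")["img"][:,:,::-1];b=manip.get_image("wrist")["img"][:,:,::-1]
cv2.imwrite("pics/m1.png",np.hstack([cv2.resize(a[150:390,190:370],None,fx=2,fy=2),cv2.resize(b,None,fx=.69,fy=1)]))
E
```

```text
clock: 2.28
position: [0.5463, -0.1175, 0.1262]
ee_rot: [0.002, 0.729, 0.684, 0.001]
contact_force: [-0.2, -0.1, -0.5]
width: 0.085
gripper_force: 0.0
clock: 2.45
position: [0.5424, -0.1189, 0.1248]
ee_rot: [-0.002, 0.73, 0.683, -0.001]
contact_force: [0.2, -0.4, 0.9]
width: 0.0849
gripper_force: 0.0
```

View pics/m1.png

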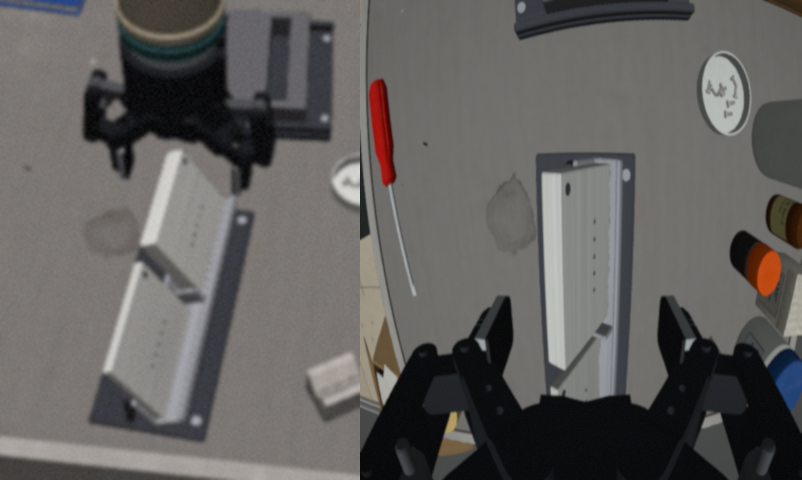

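```bash
cat >> h.py <<'E'
from scipy.spatial.transform import Rotation as Ro
def wr2w(d,s,uv,z):
    K=d["camera_matrix"];H=d["hand_eye"]
    p=np.array([(uv[0]-K[0,2])/K[0,0],(uv[1]-K[1,2])/K[1,1]]);r=np.hypot(*p)
    v=np.r_[p/r*np.sin(r),np.cos(r)]
    R=Ro.from_quat(np.roll(s["ee_rot"],-1)).as_matrix()
    o=R@H[:3,3]+s["position"];v=R@H[:3,:3]@v
    return o+v*(z-o[2])/v[2]
E
python3 - <<'E'
from h import *
s=manip.get_state();d=manip.get_image("wrist");cv2.imwrite("pics/w2.png",d["img"][:,:,::-1])
print(s["position"])
f=lambda x:(x-360)/.69
for n,uv,z in(("bt+y",(545,174),.081),("ft+y",(562,174),.089),("bt-y",(546,360),.081),("ft-y",(567,362),.089)): print(n,wr2w(d,s,(f(uv[0]),uv[1]),z).round(4))
E
```

```text
[ 0.54469353 -0.12029364  0.12774111]
bt+y [ 0.523  -0.0659  0.081 ]
ft+y [ 0.535  -0.0661  0.089 ]
bt-y [ 0.5124 -0.1636  0.081 ]
ft-y [ 0.5298 -0.1602  0.089 ]
```

```bash

python3 steer.py '[[[0.0025, 0, 0.01, 0], [0.0025, 0, 0.016, 0], [0, 0, 0.016, 0], [0, 0, 0, 0]]]'
python3 steer.py '[[[0, 0, 0, 0], [0, 0, 0, 0], [0, 0.004, 0, 0], [0, 0.004, 0, 0], [0, 0.004, 0, 0]]]' 0.05 20
python3 steer.py '[[[0, 0, 0, 0], [0, 0, 0, 0], [0, 0, 0, 0]]]' 0.036 20
python3 steer.py '[[[0, 0, 0, 0], [0, 0, 0, 0], [0, 0, 0, 0]]]' 0.026 20
python3 - <<'E'
from h import *
a=manip.get_image("side")["img"][:,:,::-1];b=manip.get_image("wrist")["img"][:,:,::-1]
cv2.imwrite("pics/m2.png",np.hstack([cv2.resize(a[150:390,190:370],None,fx=2,fy=2),cv2.resize(b,None,fx=.69,fy=1)]))
E
```

```text
clock: 2.93
position: [0.5424, -0.1143, 0.0825]
ee_rot: [-0.002, 0.73, 0.683, -0.001]
contact_force: [-0.3, 0.3, 0.9]
width: 0.0853
gripper_force: 0.0
clock: 3.35
position: [0.5567, -0.1155, 0.085]
ee_rot: [0.001, 0.73, 0.684, 0.0]
contact_force: [-0.5, 1.0, 1.7]
width: 0.0503
gripper_force: 0.7
clock: 3.6
position: [0.5563, -0.1155, 0.0842]
ee_rot: [0.0, 0.73, 0.684, 0.0]
contact_force: [-1.1, -0.7, 0.2]
width: 0.036
gripper_force: 0.4
clock: 3.85
position: [0.556, -0.1153, 0.0841]
ee_rot: [0.0, 0.73, 0.684, 0.0]
contact_force: [0.1, 0.5, 0.4]
width: 0.026
gripper_force: 0.3
```

View pics/m2.png

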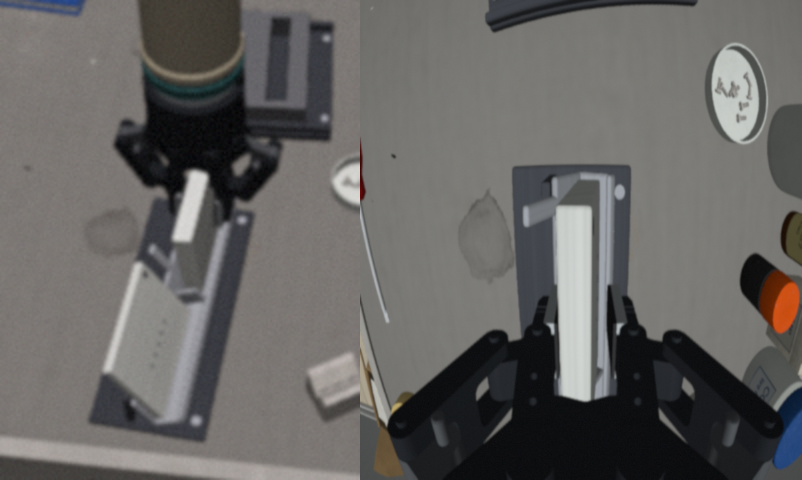

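```bash

python3 steer.py '[[[0, 0, 0, 0], [0, 0, 0, 0], [0, 0, 0, 0], [0, 0, 0, 0]]]' 0.0 30
python3 steer.py '[[[0, 0, -0.005, 0], [0, 0, -0.01, 0], [0, 0, -0.02, 0], [0, 0, 0, 0]]]' - 60
python3 steer.py '[[[0, 0, -0.03, 0], [0, 0, -0.03, 0], [0, 0, 0, 0], [0, 0, 0, 0]]]'
python3 - <<'E'
from h import *
s=manip.get_state();print(s["position"],Ro.from_quat(np.roll(s["ee_rot"],-1)).as_matrix().round(4))
dd=manip.get_image("side");a=dd["img"][:,:,::-1]
cv2.imwrite("pics/s3.png",a)
cv2.imwrite("pics/m3.png",cv2.resize(a[80:320,200:380],None,fx=2.5,fy=2.5))
E
```

```text
clock: 4.28
position: [0.5563, -0.1153, 0.084]
ee_rot: [0.0, 0.73, 0.684, 0.0]
contact_force: [2.0, 0.3, -2.9]
width: 0.0155
gripper_force: 33.8
clock: 4.62
position: [0.558, -0.116, 0.1227]
ee_rot: [0.003, 0.73, 0.684, 0.001]
contact_force: [1.5, -0.6, -2.2]
width: 0.0151
gripper_force: 62.8
clock: 4.95
position: [0.557, -0.1157, 0.1808]
ee_rot: [0.002, 0.73, 0.684, 0.001]
contact_force: [-0.5, 0.9, -4.9]
width: 0.0154
gripper_force: 62.9
[ 0.55697376 -0.11567444  0.18075581] [[ 0.0649  0.9979  0.0041]
 [ 0.9979 -0.0649 -0.0015]
 [-0.0012  0.0042 -1.    ]]
```

View pics/m3.png

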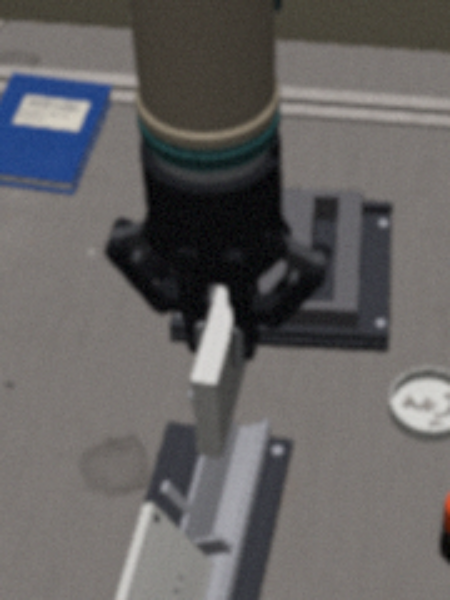

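```bash

python3 steer.py '[[[0, 0, 0, -0.116], [0.036, 0.0088, 0, 0], [0.036, 0.0088, 0, 0], [0.036, 0.0088, 0, 0], [0.036, 0.0088, 0, 0]]]'
python3 steer.py '[[[0.036, 0.0088, 0.01, 0], [0.036, 0.0088, 0.02, 0], [0, 0, 0, 0], [0, 0, 0, 0], [0, 0, 0, 0]]]'
python3 - <<'E'
from h import *
s=manip.get_state();print(s["position"],Ro.from_quat(np.roll(s["ee_rot"],-1)).as_matrix().round(4))
T=manip.get_image("top");a=T["img"][:,:,::-1];S=manip.get_image("side")["img"][:,:,::-1];w=manip.get_image("wrist")["img"][:,:,::-1]
cv2.imwrite("pics/t4.png",a);cv2.imwrite("pics/s4.png",S);cv2.imwrite("pics/w4.png",w)
p=manip.get_image("side")
for u,v in((278.8,257),(277,231)):
    K=p["camera_matrix"];r=p["T"][:3,:3]@np.linalg.solve(K,[u,v,1]);o=p["T"][:3,3];print(o+r*(-.1655-o[1])/r[1])
c=lambda im,y,x,h,w_,f:cv2.resize(im[y:y+h,x:x+w_],None,fx=f,fy=f,interpolation=cv2.INTER_CUBIC)
cv2.imwrite("pics/m4.png",np.hstack([c(S,60,230,150,150,2.6),c(w,0,80,390,400,1)]))
E
```

```text
clock: 5.42
position: [0.5823, 0.0316, 0.1766]
ee_rot: [-0.002, 0.689, 0.724, -0.002]
contact_force: [0.3, 0.0, -2.8]
width: 0.0153
gripper_force: 62.7
clock: 5.83
position: [0.5963, 0.1025, 0.1473]
ee_rot: [-0.001, 0.688, 0.725, -0.002]
contact_force: [0.5, -0.0, -3.7]
width: 0.0151
gripper_force: 62.8
[0.59630228 0.10252799 0.14730454] [[-0.0521  0.9986 -0.0042]
 [ 0.9986  0.0521 -0.0012]
 [-0.001  -0.0042 -1.    ]]
[ 0.54668957 -0.1655      0.13092062]
[ 0.54742625 -0.1655      0.19507   ]
```

View pics/m4.png

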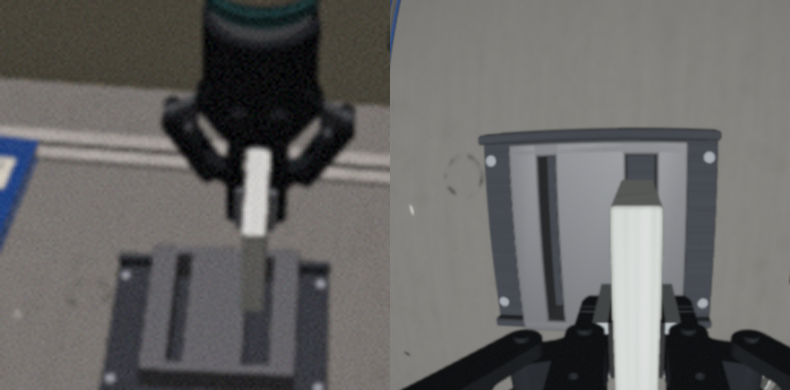

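```bash
python3 - <<'E'
from h import *
s=manip.get_state();d=manip.get_image("wrist");cv2.imwrite("pics/w5.png",d["img"][:,:,::-1])
R=Ro.from_quat(np.roll(s["ee_rot"],-1)).as_matrix();print(s["position"])
def t(uv,z): return (R.T@(wr2w(d,s,uv,z)-s["position"])).round(4)
for n,uv,z in(("slotL",(316,165),.038),("slotR",(348,165),.038),("botL",(312,181),.086),("botR",(345,181),.086),("topL",(303,207),.161),("topR",(352,207),.161)): print(n,t(uv,z))
g=cv2.cvtColor(d["img"],cv2.COLOR_RGB2GRAY)
for r in(155,160,165,170,176):print(r,g[r,306:362].tolist())
for r in(184,190,196):print(r,g[r,300:362:2].tolist())
E
```

```text
[0.59769368 0.10132982 0.14957076]
slotL [ 0.0523 -0.0053  0.1115]
slotR [0.0523 0.0147 0.1116]
botL [ 0.0475 -0.006   0.0635]
botR [0.0475 0.0104 0.0636]
topL [ 0.0479 -0.0059 -0.0115]
topR [ 0.0479  0.0088 -0.0114]
155 [157, 158, 158, 158, 157, 153, 137, 114, 85, 68, 63, 67, 71, 74, 75, 74, 74, 75, 74, 75, 75, 74, 75, 75, 74, 75, 74, 74, 74, 74, 74, 73, 74, 74, 74, 73, 71, 64, 63, 74, 97, 122, 142, 154, 156, 157, 156, 156, 155, 155, 154, 154, 153, 153, 152, 152]
160 [157, 157, 157, 157, 157, 152, 137, 113, 84, 65, 63, 70, 72, 72, 72, 73, 73, 73, 73, 73, 73, 74, 73, 73, 72, 73, 72, 73, 73, 72, 72, 73, 73, 73, 74, 72, 68, 60, 56, 72, 97, 124, 142, 152, 156, 156, 156, 154, 154, 154, 153, 153, 153, 151, 151, 151]
165 [156, 155, 156, 156, 156, 152, 137, 113, 85, 66, 65, 72, 74, 74, 75, 75, 75, 75, 75, 73, 75, 74, 74, 74, 74, 74, 74, 75, 75, 74, 73, 74, 74, 74, 75, 75, 71, 62, 57, 72, 97, 124, 143, 153, 155, 155, 155, 153, 153, 153, 153, 152, 152, 151, 150, 150]
170 [156, 155, 155, 155, 154, 151, 137, 114, 87, 64, 63, 70, 74, 75, 74, 74, 74, 74, 74, 74, 74, 74, 73, 74, 74, 74, 74, 74, 74, 74, 73, 74, 74, 74, 74, 73, 70, 63, 57, 72, 97, 123, 143, 152, 155, 155, 154, 153, 153, 153, 152, 151, 151, 151, 149, 149]
176 [154, 154, 154, 155, 154, 151, 138, 116, 86, 66, 65, 72, 75, 76, 76, 75, 76, 75, 76, 76, 74, 76, 76, 77, 76, 76, 76, 75, 76, 76, 76, 76, 76, 75, 75, 75, 72, 63, 60, 73, 99, 124, 143, 151, 154, 153, 153, 153, 152, 151, 151, 150, 150, 150, 147, 148]
184 [153, 153, 153, 153, 148, 108, 87, 87, 88, 86, 87, 87, 87, 88, 87, 87, 86, 86, 86, 86, 86, 83, 69, 100, 142, 152, 152, 150, 149, 149, 146]
190 [152, 151, 151, 142, 100, 86, 86, 86, 86, 87, 86, 86, 86, 86, 87, 87, 88, 87, 87, 87, 87, 86, 87, 103, 142, 151, 150, 149, 149, 147, 146]
196 [150, 150, 134, 94, 86, 85, 85, 85, 85, 85, 86, 87, 88, 88, 87, 89, 87, 88, 89, 89, 89, 90, 89, 87, 117, 147, 149, 148, 148, 146, 146]
```

```bash

python3 steer.py '[[[0.002, 0.0013, 0.015, 0], [0, 0, 0.02, 0], [0, 0, 0.008, 0], [0, 0, 0, 0], [0, 0, 0, 0]]]'
python3 steer.py '[[[0, 0, 0.003, 0], [0, 0, 0.003, 0], [0, 0, 0.003, 0], [0, 0, 0, 0]]]'
python3 - <<'E'
from h import *
print(manip.get_state()["contact_force"],manip.get_state()["moment"])
E
```

```text
clock: 6.5
position: [0.5987, 0.1042, 0.1064]
ee_rot: [-0.0, 0.689, 0.725, -0.0]
contact_force: [0.4, -0.2, -3.4]
width: 0.0151
gripper_force: 62.5
clock: 6.83
position: [0.5986, 0.1047, 0.0972]
ee_rot: [-0.0, 0.689, 0.725, -0.0]
contact_force: [-0.3, 0.6, -3.1]
width: 0.0151
gripper_force: 62.6
[-0.30380371  0.60889532 -3.12337573] [ 0.00662356 -0.00986217 -0.00136601]
```

```bash

python3 steer.py '[[[0, 0, 0.002, 0], [0, 0, 0.002, 0], [0, 0, 0.002, 0], [0, 0, 0, 0], [0, 0, 0, 0]]]' | egrep 'posi|contact'
python3 - <<'E'
from h import *
print(manip.get_state()["contact_force"],manip.get_state()["moment"])
E
```

```text
position: [0.5987, 0.1048, 0.0912]
contact_force: [0.6, 0.3, -3.5]
[ 0.63848873  0.26790535 -3.47425352] [-6.24078348e-02 -8.86445754e-05  2.13044252e-02]
```

```bash

python3 steer.py '[[[0, 0, 0.002, 0], [0, 0, 0.002, 0], [0, 0, 0.002, 0], [0, 0, 0, 0]]]' | egrep 'posi|contact'
python3 steer.py '[[[0, 0, 0.002, 0], [0, 0, 0.002, 0], [0, 0, 0, 0]]]' | egrep 'posi|contact'
python3 steer.py '[[[0, 0, 0.002, 0], [0, 0, 0.002, 0], [0, 0, 0, 0]]]' | egrep 'posi|contact'
```

```text
position: [0.5985, 0.1047, 0.0848]
contact_force: [-1.1, 0.4, -3.5]
position: [0.5985, 0.1047, 0.0809]
contact_force: [-0.2, -1.1, -3.1]
position: [0.5985, 0.1047, 0.0769]
contact_force: [0.8, -0.3, -3.2]
```

```bash

python3 steer.py '[[[0, 0, 0.002, 0], [0, 0, 0.001, 0], [0, 0, 0, 0]]]' | egrep 'posi|contact'
python3 steer.py '[[[0, 0, 0.001, 0], [0, 0, 0.001, 0], [0, 0, 0, 0]]]' | egrep 'posi|contact'
python3 steer.py '[[[0, 0, 0.001, 0], [0, 0, 0, 0]]]' | egrep 'posi|contact'
```

```text
position: [0.5987, 0.1047, 0.0741]
contact_force: [-0.5, 0.3, -3.5]
position: [0.5987, 0.1047, 0.0722]
contact_force: [0.6, -0.0, -3.2]
position: [0.5988, 0.1048, 0.0712]
contact_force: [-0.4, -0.0, -3.9]
```

```bash

python3 steer.py '[[[0, 0, 0.001, 0], [0, 0, 0, 0]]]' | egrep 'posi|contact'
python3 steer.py '[[[0, 0, 0.001, 0], [0, 0, 0, 0]]]' | egrep 'posi|contact'
```

```text
position: [0.5989, 0.1048, 0.0711]
contact_force: [-1.2, -0.7, 1.9]
position: [0.5989, 0.1048, 0.0711]
contact_force: [-4.0, -0.5, 7.7]
```

```bash

python3 steer.py '[[[0, 0, 0.001, 0], [0, 0, 0, 0]]]' | egrep 'posi|contact'
python3 steer.py '[[[0, 0, 0.001, 0], [0, 0, 0, 0]]]' | egrep 'posi|contact'
```

```text
position: [0.5989, 0.1048, 0.0711]
contact_force: [-4.4, -0.7, 13.3]
position: [0.5989, 0.1048, 0.0711]
contact_force: [-6.8, 0.1, 17.4]
```

```bash

python3 steer.py '[[[0, 0, -0.001, 0], [0, 0, -0.001, 0], [0, 0, -0.001, 0], [0, 0, 0, 0]]]' - 20| egrep 'posi|contact'
python3 steer.py '[[[0, 0, 0, 0], [0, 0, 0, 0], [0, 0, 0, 0]]]' 0.022 
python3 steer.py '[[[0, 0, -0.002, 0], [0, 0, -0.006, 0], [0, 0, -0.02, 0], [0, 0, -0.03, 0], [0, 0, -0.03, 0]]]' 0.04| egrep 'posi|contact'
python3 steer.py '[[[0, 0, -0.025, 0.116], [-0.0377, -0.0042, 0, 0], [-0.0377, -0.0042, 0, 0], [-0.0377, -0.0042, 0, 0], [-0.0377, -0.0042, 0, 0]]]' 0.085
python3 steer.py '[[[-0.0377, -0.0042, 0, 0], [-0.0377, -0.0042, 0, 0], [-0.0377, -0.0042, 0, 0], [-0.0377, -0.0042, 0, 0], [-0.0377, -0.0042, 0, 0]]]'
python3 steer.py '[[[0, 0, 0, 0], [0, 0, 0, 0]]]'
python3 - <<'E'
from h import *
T=manip.get_image("top");cv2.imwrite("pics/t6.png",T["img"][:,:,::-1])
s=manip.get_state();w=manip.get_image("wrist")["img"][:,:,::-1];cv2.imwrite("pics/w6.png",w)
cv2.imwrite("pics/m6.png",np.hstack([cv2.resize(T["img"][190:300,170:280,::-1],None,fx=2.5,fy=2.5),w[100:375,150:500]]))
print(s["position"])
E
```

```text
position: [0.5989, 0.1048, 0.0711]
contact_force: [-2.1, -0.1, 6.8]
clock: 10.0
position: [0.5992, 0.1048, 0.07]
ee_rot: [0.0, 0.689, 0.725, 0.0]
contact_force: [-0.6, 0.8, -0.3]
width: 0.0218
gripper_force: 0.0
position: [0.5982, 0.1047, 0.1588]
contact_force: [0.1, -0.5, -0.7]
clock: 10.83
position: [0.572, -0.0458, 0.1842]
ee_rot: [0.001, 0.729, 0.684, 0.0]
contact_force: [0.7, -0.7, -0.6]
width: 0.0849
gripper_force: 0.0
clock: 11.25
position: [0.5386, -0.2332, 0.184]
ee_rot: [0.001, 0.73, 0.684, 0.0]
contact_force: [0.6, -0.3, 0.3]
width: 0.0849
gripper_force: 0.0
clock: 11.42
position: [0.5387, -0.2334, 0.1836]
ee_rot: [0.0, 0.731, 0.682, 0.0]
contact_force: [-0.4, 0.9, 0.7]
width: 0.0853
gripper_force: 0.0
[ 0.53888659 -0.23180376  0.18355332]
```

View pics/m6.png

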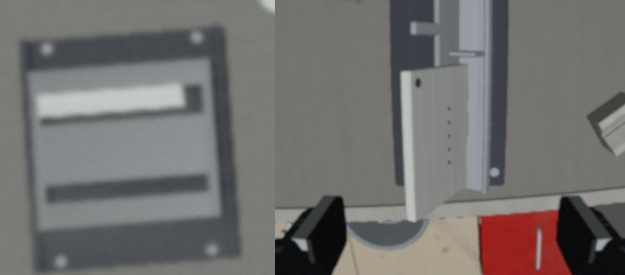

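```bash
python3 - <<'E'
from h import *
s=manip.get_state();d=manip.get_image("wrist")
print(s["position"])
for uv in((277,172),(282,317)): print(wr2w(d,s,uv,.081).round(4))
E
```

```text
[ 0.53900959 -0.23081556  0.18354115]
[ 0.5136 -0.18    0.081 ]
[ 0.5072 -0.2763  0.081 ]
```

```bash

python3 steer.py '[[[0.002, 0, 0.035, 0], [0, 0, 0.035, 0], [0, 0, 0.02, 0], [0, 0, 0.01, 0], [0, 0, 0, 0]]]'
python3 steer.py '[[[0, 0, 0, 0], [0, 0, 0, 0], [0, 0.003, 0, 0], [0, 0.003, 0, 0], [0, 0.003, 0, 0]]]' 0.05 20| egrep 'posi|contact|width|grip'
python3 steer.py '[[[0, 0, 0, 0], [0, 0, 0, 0], [0, 0, 0, 0]]]' 0.036 20| egrep 'posi|contact|width|grip'
python3 steer.py '[[[0, 0, 0, 0], [0, 0, 0, 0], [0, 0, 0, 0]]]' 0.020 20| egrep 'posi|contact|width|grip'
python3 steer.py '[[[0, 0, 0, 0], [0, 0, 0, 0], [0, 0, 0, 0], [0, 0, 0, 0]]]' 0.0 30| egrep 'posi|contact|width|grip'
python3 steer.py '[[[0, 0, -0.005, 0], [0, 0, -0.01, 0], [0, 0, -0.02, 0], [0, 0, 0, 0]]]' - 60| egrep 'posi|contact|width|grip'
python3 steer.py '[[[0, 0, -0.03, 0], [0, 0, -0.03, 0], [0, 0, 0, 0], [0, 0, 0, 0]]]'
```

```text
clock: 11.98
position: [0.5381, -0.2271, 0.0812]
ee_rot: [-0.002, 0.729, 0.684, -0.001]
contact_force: [-0.3, -0.3, -0.3]
width: 0.0851
gripper_force: 0.0
position: [0.5491, -0.2304, 0.0846]
contact_force: [-0.1, 0.6, -0.1]
width: 0.0503
gripper_force: 0.2
position: [0.5482, -0.2301, 0.0835]
contact_force: [-0.3, -0.5, -0.2]
width: 0.0357
gripper_force: 0.1
position: [0.5481, -0.23, 0.0833]
contact_force: [-1.3, -0.3, -0.1]
width: 0.0201
gripper_force: 0.1
position: [0.5481, -0.23, 0.0834]
contact_force: [-0.2, 0.3, 0.3]
width: 0.0075
gripper_force: 34.9
position: [0.5505, -0.2311, 0.1222]
contact_force: [0.9, -1.3, -0.2]
width: 0.0072
gripper_force: 62.0
clock: 13.9
position: [0.5494, -0.2306, 0.1804]
ee_rot: [0.002, 0.73, 0.684, 0.001]
contact_force: [0.9, -0.1, -2.4]
width: 0.0071
gripper_force: 62.1
```

```bash

python3 steer.py '[[[0, 0, 0, -0.116], [0.0369, 0.0008, 0, 0], [0.0369, 0.0008, 0, 0], [0.0369, 0.0008, 0, 0], [0.0369, 0.0008, 0, 0]]]'| egrep 'posi|contact'
python3 steer.py '[[[0.0369, 0.0008, 0, 0], [0.0369, 0.0008, 0, 0], [0.0369, 0.0008, 0, 0], [0.0369, 0.0008, 0.01, 0], [0.0369, 0.0008, 0.02, 0]]]'| egrep 'posi|contact'
python3 steer.py '[[[0, 0, 0, 0], [0, 0, 0, 0], [0, 0, 0, 0]]]'
python3 - <<'E'
from h import *
s=manip.get_state();d=manip.get_image("wrist");w=d["img"][:,:,::-1];cv2.imwrite("pics/w7.png",w)
g=cv2.cvtColor(w,cv2.COLOR_BGR2GRAY);print(s["position"])
S=manip.get_image("side")["img"][:,:,::-1]
cv2.imwrite("pics/m7.png",np.hstack([cv2.resize(w[120:260,240:440],None,fx=2.5,fy=2.5),cv2.resize(S[80:220,230:350],None,fx=2.5,fy=2.5)]))
for r in(155,165,172,178,184,190,196,202):print(r,g[r,296:350].tolist())
E
```

```text
position: [0.5424, -0.0809, 0.1766]
contact_force: [0.4, 0.2, -1.0]
position: [0.539, 0.1037, 0.1489]
contact_force: [1.4, -0.5, -1.3]
clock: 14.98
position: [0.5378, 0.1016, 0.1474]
ee_rot: [-0.0, 0.688, 0.725, -0.001]
contact_force: [0.6, 0.6, -0.7]
width: 0.0071
gripper_force: 61.8
[0.53776652 0.10160601 0.14738702]
155 [144, 145, 145, 144, 144, 145, 144, 143, 144, 144, 144, 144, 144, 143, 143, 142, 143, 143, 143, 142, 142, 142, 141, 140, 140, 140, 140, 139, 140, 140, 139, 139, 139, 139, 138, 139, 139, 138, 138, 139, 139, 138, 138, 137, 139, 139, 143, 148, 152, 152, 153, 152, 153, 154]
165 [151, 150, 151, 150, 150, 151, 150, 151, 151, 151, 151, 151, 151, 152, 151, 152, 152, 152, 151, 152, 152, 151, 145, 128, 102, 76, 66, 69, 72, 72, 72, 72, 73, 72, 72, 73, 70, 72, 72, 72, 71, 67, 59, 66, 91, 119, 139, 149, 153, 152, 153, 152, 152, 152]
172 [149, 149, 150, 149, 150, 150, 149, 150, 150, 151, 150, 149, 150, 150, 151, 151, 150, 151, 151, 151, 151, 149, 144, 128, 103, 77, 67, 70, 73, 74, 74, 74, 74, 74, 73, 74, 74, 74, 74, 74, 73, 67, 60, 67, 92, 119, 138, 149, 151, 151, 150, 151, 150,
[... 566 characters left out ...]
7, 148, 148, 148, 147, 147, 148, 148, 148, 147, 145, 137, 117, 95, 84, 83, 82, 82, 83, 82, 82, 82, 83, 81, 83, 82, 83, 83, 82, 81, 79, 73, 66, 59, 67, 94, 118, 137, 146, 148, 148, 149, 147, 147, 148]
196 [145, 146, 146, 146, 147, 147, 147, 146, 146, 146, 147, 147, 147, 147, 147, 147, 148, 146, 144, 134, 115, 94, 84, 83, 83, 83, 82, 82, 82, 83, 82, 83, 81, 83, 83, 83, 82, 83, 81, 80, 78, 68, 58, 69, 94, 119, 136, 145, 147, 147, 147, 146, 147, 146]
202 [145, 145, 145, 145, 145, 144, 146, 145, 145, 145, 146, 146, 146, 146, 146, 146, 145, 143, 132, 112, 92, 84, 83, 83, 83, 82, 82, 83, 84, 83, 83, 83, 83, 83, 83, 83, 85, 83, 84, 83, 81, 73, 63, 70, 95, 119, 136, 144, 147, 147, 146, 146, 145, 145]
```

View pics/m7.png

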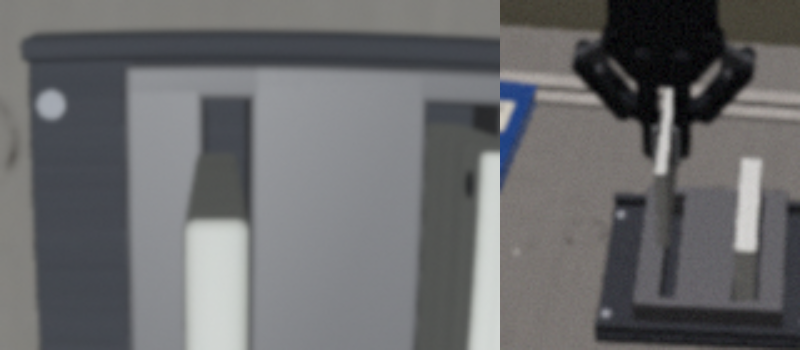

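```bash

python3 steer.py '[[[0.001, 0.0017, 0.015, 0], [0, 0, 0.02, 0], [0, 0, 0.005, 0], [0, 0, 0, 0], [0, 0, 0, 0]]]'| egrep 'posi|contact'
python3 steer.py '[[[0, 0, 0.002, 0], [0, 0, 0.002, 0], [0, 0, 0.002, 0], [0, 0, 0, 0]]]'| egrep 'posi|contact'
python3 steer.py '[[[0, 0, 0.002, 0], [0, 0, 0.002, 0], [0, 0, 0, 0], [0, 0, 0, 0]]]'| egrep 'posi|contact'
```

```text
position: [0.5404, 0.102, 0.1089]
contact_force: [0.8, 0.4, -0.8]
position: [0.5401, 0.1029, 0.1026]
contact_force: [-0.0, 0.3, -1.8]
position: [0.5399, 0.103, 0.0984]
contact_force: [0.3, -0.9, -1.7]
```

```bash

python3 steer.py '[[[0, 0, 0.002, 0], [0, 0, 0.002, 0], [0, 0, 0, 0]]]'| egrep 'posi|contact'
python3 steer.py '[[[0, 0, 0.002, 0], [0, 0, 0, 0]]]'| egrep 'posi|contact'
```

```text
position: [0.5398, 0.1029, 0.094]
contact_force: [0.4, 0.4, -0.9]
position: [0.5399, 0.1029, 0.0921]
contact_force: [-0.1, 0.1, -0.6]
```

```bash

python3 steer.py '[[[0, 0, 0.002, 0], [0, 0, 0.002, 0], [0, 0, 0, 0]]]'| egrep 'posi|contact'
python3 steer.py '[[[0, 0, 0.002, 0], [0, 0, 0.002, 0], [0, 0, 0, 0]]]'| egrep 'posi|contact'
```

```text
position: [0.5398, 0.1029, 0.0881]
contact_force: [0.7, 0.7, -1.9]
position: [0.5398, 0.1028, 0.0841]
contact_force: [-0.9, 0.8, -1.4]
```

```bash

python3 steer.py '[[[0, 0, 0.002, 0], [0, 0, 0.002, 0], [0, 0, 0, 0]]]'| egrep 'posi|contact'
python3 steer.py '[[[0, 0, 0.002, 0], [0, 0, 0.002, 0], [0, 0, 0, 0]]]'| egrep 'posi|contact'
```

```text
position: [0.5398, 0.1028, 0.0801]
contact_force: [0.8, 0.3, -1.7]
position: [0.5398, 0.1029, 0.0761]
contact_force: [0.2, 0.1, -2.2]
```

```bash

python3 steer.py '[[[0, 0, 0.001, 0], [0, 0, 0.001, 0], [0, 0, 0, 0]]]'| egrep 'posi|contact'
python3 steer.py '[[[0, 0, 0.001, 0], [0, 0, 0.001, 0], [0, 0, 0, 0]]]'| egrep 'posi|contact'
```

```text
position: [0.54, 0.1029, 0.0743]
contact_force: [-0.1, -0.4, -0.1]
position: [0.5403, 0.1029, 0.0736]
contact_force: [-1.2, -0.4, 5.5]
```

```bash

python3 steer.py '[[[0, 0, 0.001, 0], [0, 0, 0.001, 0], [0, 0, 0, 0]]]'| egrep 'posi|contact'
python3 steer.py '[[[0, 0, -0.001, 0], [0, 0, -0.001, 0], [0, 0, -0.0005, 0], [0, 0, 0, 0]]]' - 20| egrep 'posi|contact'
python3 steer.py '[[[0, 0, 0, 0], [0, 0, 0, 0], [0, 0, 0, 0]]]' 0.016| egrep 'posi|contact|width'
python3 steer.py '[[[0, 0, -0.002, 0], [0, 0, -0.006, 0], [0, 0, -0.02, 0], [0, 0, -0.03, 0], [0, 0, -0.03, 0]]]' 0.03| egrep 'posi|contact'
python3 steer.py '[[[0, 0, -0.03, 0], [-0.03, 0, -0.03, 0], [-0.04, 0, 0, 0], [-0.04, 0, 0, 0], [-0.04, 0, 0, 0]]]'| egrep 'posi|contact'
python3 steer.py '[[[-0.04, 0, 0, 0], [-0.04, 0, 0, 0], [0, 0, 0, 0], [0, 0, 0, 0]]]'
python3 - <<'E'
from h import *
S=manip.get_image("side")["img"][:,:,::-1];T=manip.get_image("top")["img"][:,:,::-1];w=manip.get_image("wrist")["img"][:,:,::-1]
cv2.imwrite("pics/m8.png",np.hstack([cv2.resize(S[130:270,250:400],None,fx=2.5,fy=2.5),cv2.resize(T[160:300,160:310],None,fx=2.5,fy=2.5)]))
E
```

```text
position: [0.5404, 0.1029, 0.0736]
contact_force: [-4.1, -1.1, 18.7]
position: [0.5403, 0.1029, 0.0736]
contact_force: [-1.9, -0.0, 6.8]
position: [0.5401, 0.1029, 0.0726]
contact_force: [0.1, -0.5, 0.5]
width: 0.0161
position: [0.5394, 0.1028, 0.1615]
contact_force: [2.4, -0.0, -0.3]
position: [0.5479, -0.0476, 0.222]
contact_force: [1.3, -0.8, -0.2]
clock: 20.08
position: [0.5518, -0.1285, 0.2207]
ee_rot: [0.0, 0.69, 0.723, 0.0]
contact_force: [-0.7, 1.1, -0.2]
width: 0.0301
gripper_force: 0.0
```

View pics/m8.png

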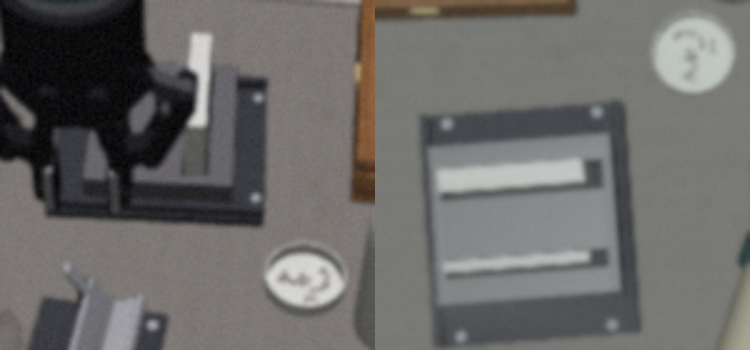

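The picture shows both plates standing in their slots: thick in the upper slot of the crop around (510,175), thin around (515,262). The dish at (693,55) has not moved, and the robot is clear of everything.

```bash
python3 -c "
from rig import manip
print(manip.sign_off())"
```

```text
the job is handed in; nothing more can be done
None
```

Both plates are standing upright on the slot floor, the thin one in the narrow slot and the thick one in the wide slot; the dish looked unmoved, I did not check the V-block, and the job is handed in (clock about 20 s), with no verdict returned.

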